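# Open the conveyor drive box for washing

### The arm

A 6-joint arm with a two-finger parallel gripper is mounted at the origin on the work surface. World frame = base frame: x ahead of the robot, y to its left, z up, the work surface at z = 0. Lengths are in m, angles in rad, forces in N, time in s.
With the tool pointing down it reaches from about 0.35 to 0.875 m from the base axis. Payload 15.5 kg.
Tool frame: the origin (TCP) lies on the centre line of the jaws, within the pads' length; the fingertips stand manip.tip_extent ahead of it and the grasp point (between the pads) lies 11 mm behind it (manip.tip_extent is the distance from the TCP to the fingertips, in m); z points along the fingers, x is the direction in which the jaws open and shut, and the axes are right-handed (so a half turn about z gives the same grasp; the last joint's range is limited). The gripper opens to 85 mm and grips with 20 to 120 N. Pads are 22 mm wide; open, the fingers measure 114 mm over their backs; the gripper's body (76 mm by 85 mm) begins 54 mm behind the grasp point. The pads swing forward as they close: fully open they stand 13 mm farther back than shut.
Start: joints at [-1.24, 0.494, 1.345, -0, 1.302, -0.096], TCP at [0.259, -0.569, 0.239] pointing down, gripper open.
Joint ranges: [-2.91, 2.91], [-0.82, 2.16], [0.22, 2.67], [-1.22, 4.37], [0.12, 2.79], [-3.08, 3.08]. Speed limits (rad/s): [1.89, 1.89, 2.57, 3.01, 3.01, 3.01].

### API

Orientations are given as a rotation vector (axis times angle).
In Python, from rig import get_state, vision, manip gives the robot as it stands.
- The arm moves only by the tool arm_command, never from a script. Its argument "steps" is text: rows parted by semicolons, each of 6 numbers parted by spaces: the shift along the tool's x, y, z each as a share of 10 cm, from -1 to 1, then the turn, a rotation vector about the tool's x, y, z each as a share of 30 degrees, from -1 to 1. A call has 1 to 8 rows; each row is the pose to reach, as a shift and turn from the pose commanded when the call began, along the tool's axes at that moment; what a row does not reach only later rows make up. A row lasts 1/8 s, in which the tool goes at most 62.5 mm and 10.7 degrees, less where a joint would pass 70% of its speed; a pose out of reach is approached as far as the arm can. A call with a number of a shift or a turn outside -1 to 1 is refused whole. A call with a gripper value outside its range is refused whole. "fingers" is the opening, from 0 (shut) to 1 (fully open), set as the call begins (left out, the last holds). The fingers move at their own pace and stop on an object; "force" is the grip in N (left out, the last holds). Time passes only in rows, so rows that repeat a pose let the fingers close. It gives the time, the measured TCP pose, the force and the opening at its end, in the units of the state.
- get_state(): the state, without advancing time (a new reading comes with each control period).
- vision.grab_frame(name): name is "scene" or "top" or "wrist"; returns (picture, depth): 480x640x3 uint8, red, green, blue; 480x640 float32, m along the optical axis (not along the pixel's ray), 0 where there is no reading.
- vision.calibration(name): a dict with "fx", "fy", "cx", "cy" (pixels), "extrinsics" (4x4, takes a point from camera to world coordinates); the wrist camera has in their place "tool_from_camera" (4x4, takes a point from camera to tool coordinates, whose origin is the TCP and whose axes are the tool frame's). Camera axes: x right, y up, looking along -z (the intrinsics and any distortion apply to the point x, -y, -z); pixel columns grow to the right and rows downward; lengths in m; the calibration is good to about 2 mm. The wrist camera is an equidistant fisheye: a pixel r from the principal point sees the ray r / f radians off the axis. A picture is of the moment at which its call begins: read the wrist's pose just before it. calibration takes no time and is no camera call.
- manip.close_job(): hands the job in, once; it reports no verdict.
The state is a dict: "t": time; "qpos": joint angles; "joint_velocities": joint speeds; "joint_torque": joint torques, N m; "ee_pos": TCP position; "tool_rot": TCP orientation; "wrist_force": force on the tool from outside, world axes, zero at the start; "torque": the same for the moment, N m; "finger_gap": opening from 0.0 (shut) to 1.0 (fully open).
Only numpy, scipy, OpenCV 4.12 (cv2) and the standard library are available. Lean on these libraries where they do the work, as an engineer would, in place of code of your own. Each camera call takes 0.05 s, during which the arm holds its last target. There are 200 camera calls.

### The job

Open the tray conveyor's drive box for cleaning: first turn both turn buttons aside so that they clear the cover panel, then lift the panel out by its handle and lay it flat, handle up, on the floor of the empty wash crate. Set the panel down gently rather than dropping it, leave the buttons turned aside, and do not disturb the other things on the table.

Things in the scene. Friction and masses are not known exactly. Their poses are not given: they have to be found in the camera images.
- drive_box: Fixed grey drive box of a tray conveyor, 80 high, left or right of the robot. Origin at table level under the centre of the panel opening; z up, x away from the robot at yaw 0 (yaw up to 0.3 rad), y left. Rim round the opening: x -116..116, y -142..142. Beyond it (x 116..216) a motor deck, 80 high; its motor reaches 140 above the table. Opening 156 (x) by 196 (y), open well below.
- panel_handle (a point): Centre of the bar handle of the loose steel cover panel, over the panel's centre, 32 above its top face, 112 above the table when seated. The bar is 100 long (panel y), 12 wide (x), 10 thick, with 27 free under it between end posts. Axes are the panel's: z up through the handle.
- panel_seat (a point): The drive box's ledge: where the centre of the panel's underside rests when it is seated, 74 above the table; axes as drive_box. Leave alone: a loose flat wrench, 120 long, lying on the motor deck at about x 166, y -72 of the box, along y, and a small jar (44 across, 45 high) standing on the table between drive box and wash crate, on the robot's side, 340 to 390 ahead of the robot's base.
- panel: The loose steel cover panel: flat sheet 150 (x) by 190 (y) by 6 thick, 0.3 to 0.6 kg, lying in the opening flush with the rim, 3 clearance on each side. Origin at the centre of its underside, 38 below panel_handle; same axes.
- button_left (a joint): Turn button on the rim at the panel's +y edge: rad about the vertical, positive anticlockwise from above. At 0 its 48 x 12 x 6 bar points across the panel's edge (along box y), its end 7 over the panel, holding it. Turns up to 1.65 either way and stays where left (friction 0.04 N m); clear of the panel beyond about 1.1 either way, along the edge at 1.57. Starts within 0.4 of 0.
- button_right (a joint): The same kind of turn button on the rim at the -y (right) edge; same sense and values as button_left.
- button_left_wing (a point): Centre of the upright thumb wing of button_left, on its pivot axis, 100 above the table, 112 to +y of the box's origin. The wing is 30 long (the button's y, along its bar), 10 thick (x), from 87 to 114 above the table. Axes turn with the button; at 0 they are the box's.
- button_right_wing (a point): Centre of the thumb wing of button_right, 112 to -y of the box's origin; same sizes as button_left_wing.
- wash_crate: Fixed, empty, low blue crate: outside 220 (x) by 270 (y) (236 x 286 at the lip), 60 high, walls and floor 5 thick, inside 210 x 260. Origin under its centre at table level, z up. Stands on the other side of the robot from the drive box, turned up to 0.4 rad.
- crate_floor (a point): Centre of the crate's inner floor, 5 above the table; axes as wash_crate. Leave alone: an empty black food tray, 110 x 150, 35 high, on the table just beyond the crate (centre 200 to 225 to +x of the crate's); and, to the far left and right of both task places (500 or more to either side of the robot), a bottle 170 high, a tape roll, a stack of trays 84 high and a hand-held probe.

How it is judged:
By the outcome, as a careful person would: the job done as asked, in the order asked, and still so for the second after the job is handed in, with the robot touching nothing.
It also fails if it takes over 72 s, if anything falls off the work surface, if the arm or the gripper's body presses on something with over 40 N, if the wrist force passes 120 N, or if a joint passes its speed limit or range.

## Working session

There is one attempt and no reset: what is moved stays moved. The work goes in short steps, Python scripts to look and compute and a tool call to move; the robot and the scene stay as the last step left them, time stands still between calls to the robot, and variables do not carry over. Pictures are saved under pics/ and viewed, about 8 in all and at most 12, crops included, and the job is handed in when it is done.

Besides the shell and the picture viewer there is one more tool, called in YAML: its name, and indented under it one key for each argument. arm_command: Moves the arm, as the interface text tells. Shift numbers are shares of 10 cm and turn numbers shares of 30 degrees, none past 1 either way. Its arguments: {"type":"object","properties":{"steps":{"type":"string"},"fingers":{"type":"number"},"force":{"type":"number"}},"required":["steps"]}

```bash
ls; mkdir -p pics; cat > h.py <<'E'
import numpy as np, cv2
from scipy.spatial.transform import Rotation as R
from rig import get_state, vision, manip
def cloud(name, d):
    c=vision.calibration(name); v,u=np.mgrid[:480,:640]
    p=np.stack([(u-c['cx'])/c['fx']*d, -(v-c['cy'])/c['fy']*d, -d],-1)
    E=np.array(c['extrinsics']); return p@E[:3,:3].T+E[:3,3]
def save(n,im): cv2.imwrite('pics/'+n+'.png', im[...,::-1])
E
python3 - <<'E'
from h import *
s=get_state(); print(s); print(manip.tip_extent)
for n in ('top','scene'):
    im,d=vision.grab_frame(n); save(n,im); np.savez('/tmp/'+n,im=im,d=d)
    c=vision.calibration(n); print(n,c)
    P=cloud(n,d); print(P[240,320],(d>0).mean())
E
```

```text
pics
{'t': 0.0, 'qpos': array([-1.23948111e+00,  4.94178264e-01,  1.34614969e+00,  3.85292257e-05,
        1.30249781e+00, -9.54858178e-02]), 'joint_velocities': array([ 0.00070611,  0.00011483, -0.00022542,  0.0001384 ,  0.00169739,
        0.00148308]), 'joint_torque': array([ 4.88159912e-04, -8.82168889e+01, -3.83866310e+01,  6.41450788e-05,
        1.03798564e-02,  1.88937020e-05]), 'ee_pos': array([ 0.25863062, -0.56858381,  0.23869702]), 'tool_rot': array([-2.64084270e+00,  1.70016863e+00,  1.48475897e-03]), 'wrist_force': array([-0.29127504, -0.14694778, -0.93160285]), 'torque': array([ 0.00343408, -0.01245826, -0.04089313]), 'finger_gap': 0.998099618814826}
0.008
top {'fx': 567.2857388525691, 'fy': 567.2857388525691, 'cx': 327.72025107128076, 'cy': 240.18689942235952, 'extrinsics': array([[-0.00916231,  0.99276182, -0.11974986,  0.40971133],
       [-0.9999165 , -0.00800462,  0.01014498,  0.01384491],
       [ 0.009113  ,  0.11983281,  0.99275226,  1.0662524 ],
       [ 0.        ,  0.        ,  0.        ,  1.        ]])}
[ 0.53894452  0.01756526 -0.00118296] 0.9958203125
scene {'fx': 433.7558849911022, 'fy': 433.7558849911022, 'cx': 318.35479433550864, 'cy': 246.0692169403869, 'extrinsics': array([[ 0.67935948, -0.50548368,  0.53193697,  1.07167256],
       [ 0.73379859,  0.47114745, -0.48944837, -0.50702705],
       [-0.00321258,  0.72284599,  0.6910017 ,  0.78655578],
       [ 0.        ,  0.        ,  0.        ,  1.        ]])}
[0.47351133 0.04919742 0.02730396] 0.99603515625
```

View pics/top.png

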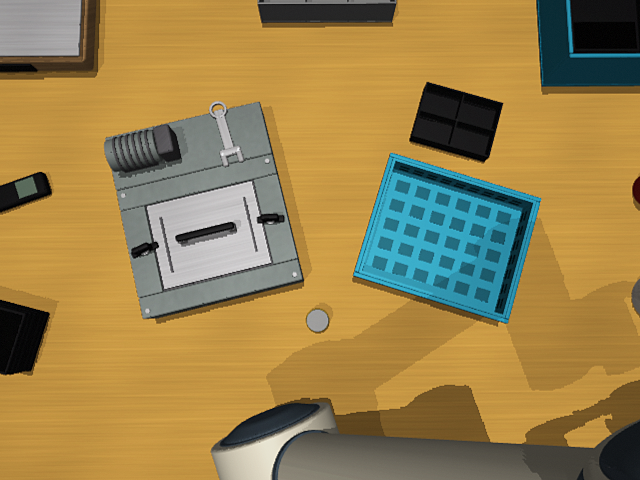

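The picture shows the box on the left: handle at about (206,232), left button at (145,249), right button at (270,218). The jar is at (317,320) and the crate at (447,238). Next I measure them.

```bash
python3 - <<'E'
from h import *
f=np.load('/tmp/top.npz'); im,d=f['im'],f['d']; P=cloud('top',d)
hsv=cv2.cvtColor(im,cv2.COLOR_RGB2HSV)
def rect(name,pts):
    (c,s,a)=cv2.minAreaRect(pts[:,:2].astype(np.float32)*1000)
    print(name,len(pts),'c',np.round(c,1),'size',np.round(s,1),'ang',round(a,1),'zmed',np.median(pts[:,2]).round(4),'zmax',pts[:,2].max().round(4))
def big(m):
    n,l,st,_=cv2.connectedComponentsWithStats(m.astype(np.uint8)); i=1+np.argmax(st[1:,4]); return l==i
dark=hsv[...,2]<85
def win(u,v,r):
    w=np.zeros((480,640),bool); w[v-r:v+r,u-r:u+r]=1; return w
z=P[...,2]
rect('handle',P[big(dark&win(206,232,38)&(z>.1))])
rect('panel',P[big((hsv[...,2]>165)&(hsv[...,1]<40)&win(208,235,70))])
for n,u,v in(('L',145,249),('R',270,218)):
    rect('wing'+n,P[big(win(u,v,18)&(z>.104))]); rect('btn'+n,P[big(win(u,v,20)&dark&(z>.076))])
b=(hsv[...,0]>85)&(hsv[...,0]<110)&(hsv[...,1]>120)&win(447,238,110)
rect('cratelip',P[b&(z>.05)&(z<.07)]); rect('floor',P[b&(z<.015)])
rect('jar',P[win(317,320,18)&(z>.03)])
rect('boxtop',P[big(win(205,210,118)&(z>.07)&(z<.09)&(hsv[...,1]<60))])
rect('tray',P[win(456,120,55)&(z>.02)&dark])
x=cv2.resize(im[190:275,125:300],None,fx=4,fy=4,interpolation=cv2.INTER_CUBIC); save('crop',x)
E
```

```text
handle 451 c [499.6 124. ] size [275.7  69.2] ang 64.9 zmed 0.1163 zmax 1.0663
panel 7917 c [501.  168.5] size [249.4 258.3] ang 13.5 zmed 0.0801 zmax 1.0663
wingL 123 c [469.3 172.3] size [337.7  23.8] ang 73.4 zmed 0.1136 zmax 1.0663
btnL 273 c [473.8 176.9] size [348.5  36.7] ang 74.5 zmed 0.0999 zmax 1.0663
wingR 112 c [496.1  56.6] size [190.8  27.2] ang 34.5 zmed 0.1131 zmax 1.0663
btnR 232 c [502.1  55.5] size [198.1  42.8] ang 36.5 zmed 0.1006 zmax 1.0663
cratelip 4136 c [ 536.8 -212.2] size [285.3 236.3] ang 72.2 zmed 0.0595 zmax 0.066
floor 14995 c [ 569.9 -224.2] size [258.7 272.6] ang 72.2 zmed 0.005 zmax 0.015
jar 394 c [388.9  24.5] size [38.5 38.2] ang 7.4 zmed 0.0448 zmax 1.0663
boxtop 26460 c [595.6 226.4] size [346.1 283.5] ang 13.5 zmed 0.08 zmax 0.09
tray 1544 c [ 598.6 -165.6] size [163.3 494.7] ang 64.7 zmed 0.0309 zmax 1.0663
```

View pics/crop.png

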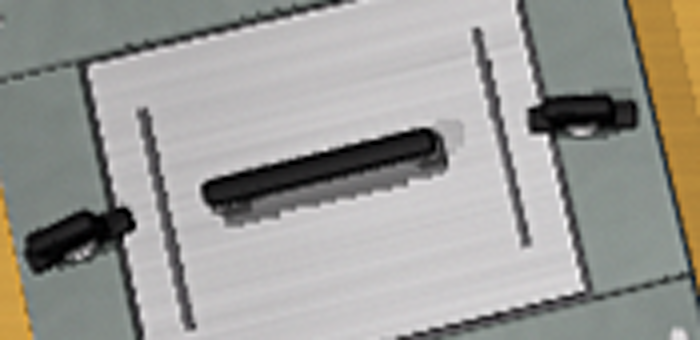

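The crop confirms both buttons across the panel edges, the left turned slightly anticlockwise and the right slightly clockwise relative to the box. Zero-depth pixels spoiled some of the rectangles, so I redo those.

```bash
python3 - <<'E'
from h import *
f=np.load('/tmp/top.npz'); im,d=f['im'],f['d']; P=cloud('top',d)
hsv=cv2.cvtColor(im,cv2.COLOR_RGB2HSV); z=np.where(d>0,P[...,2],-1)
def win(u,v,r):
    w=np.zeros((480,640),bool); w[v-r:v+r,u-r:u+r]=1; return w
def rect(name,m):
    n,l,st,_=cv2.connectedComponentsWithStats(m.astype(np.uint8)); p=P[l==1+np.argmax(st[1:,4])]
    c,s,a=cv2.minAreaRect(p[:,:2].astype(np.float32)*1000)
    print(name,len(p),np.round(c,1),np.round(s,1),round(a,1),np.median(p[:,2]).round(4)); return np.array(c)
dark=hsv[...,2]<85; ok=(z>0)&(z<.2)
h=rect('handle',dark&win(206,232,38)&(z>.108)&ok)
p=rect('panel',(hsv[...,2]>150)&(hsv[...,1]<40)&win(208,235,70)&(abs(z-.08)<.008))
W={}
for n,u,v in(('L',145,249),('R',270,218)):
    W[n]=rect('wing'+n,win(u,v,20)&(z>.104)&ok); rect('bar'+n,win(u,v,20)&dark&(z>.083)&ok)
e=W['L']-W['R']; print('L-R',np.hypot(*e),'yaw',np.degrees(np.arctan2(-e[0],e[1])),'mid',(W['L']+W['R'])/2)
E
```

```text
handle 434 [540.7 212.6] [13.3 98.8] 12.9 0.1164
panel 7931 [541.2 213.4] [150.2 190.3] 13.5 0.0801
wingL 122 [513.9 321.6] [10.4 29.6] 24.6 0.1135
barL 240 [513.4 321.2] [13.7 48.2] 24.4 0.1055
wingR 111 [565.8 104.7] [29.  10.3] 88.8 0.1131
barR 203 [566. 104.] [12.  45.8] 4.1 0.1083
L-R 223.07859843396204 yaw 13.440275060661676 mid [539.84378052 213.15544128]
```

Measurements agree with the given sizes: box centre (0.540, 0.213), yaw 13.45°; left wing at 24.5°, right wing at about 0°; crate centre (0.537, -0.212), yaw -17.8°. I turn the tool, then travel over the left button.

arm_command:
  steps: "0 0 0 0 0 -1;0 0 0 0 0 -1;0 0 0 0 0 -1"
  fingers: 0.45
  force: 30

```text
t: 0.48
ee_pos: [0.2587, -0.5687, 0.2389]
tool_rot: [-2.994, 0.95, 0.001]
wrist_force: [0.6, -1.1, 0.0]
finger_gap: 0.448
```

arm_command:
  steps: "0 0 0 0 0 -1;0 0 0 0 0 -1;0 0 0 0 0 -1"

```text
t: 0.85
ee_pos: [0.2586, -0.5687, 0.2389]
tool_rot: [-3.138, 0.143, 0.0]
wrist_force: [0.0, -0.2, 0.4]
finger_gap: 0.45
```

arm_command:
  steps: "0 0 0 0 0 -1;0 0 0 0 0 -1;0 0 0 0 0 -1"

```text
t: 1.23
ee_pos: [0.2586, -0.5687, 0.2389]
tool_rot: [-3.068, -0.674, 0.0]
wrist_force: [0.9, -0.1, 0.4]
finger_gap: 0.451
```

arm_command:
  steps: "0.86 -1 0 0 0 0;0.86 -1 0 0 0 0;0.86 -1 0 0 0 0"

```text
t: 1.6
ee_pos: [0.2961, -0.4386, 0.2392]
tool_rot: [-3.068, -0.668, 0.0]
wrist_force: [-0.9, -0.8, 0.5]
finger_gap: 0.453
```

arm_command:
  steps: "0.86 -1 0 0 0 0;0.86 -1 0 0 0 0;0.86 -1 0 0 0 0"

```text
t: 1.98
ee_pos: [0.3328, -0.3129, 0.2393]
tool_rot: [-3.068, -0.669, 0.0]
wrist_force: [-0.1, 0.2, -0.3]
finger_gap: 0.453
```

arm_command:
  steps: "0.86 -1 0 0 0 0;0.86 -1 0 0 0 0;0.86 -1 0 0 0 0"

```text
t: 2.35
ee_pos: [0.37, -0.1869, 0.2393]
tool_rot: [-3.069, -0.67, 0.0]
wrist_force: [-0.4, -0.4, -0.5]
finger_gap: 0.45
```

arm_command:
  steps: "0.86 -1 0 0 0 0;0.86 -1 0 0 0 0;0.86 -1 0 0 0 0"

```text
t: 2.72
ee_pos: [0.4075, -0.0605, 0.2393]
tool_rot: [3.069, 0.671, 0.001]
wrist_force: [-0.6, -0.6, -0.2]
finger_gap: 0.448
```

arm_command:
  steps: "0.86 -1 0 0 0 0;0.86 -1 0 0 0 0;0.86 -1 0 0 0 0"

```text
t: 3.1
ee_pos: [0.4448, 0.0659, 0.2392]
tool_rot: [3.069, 0.67, 0.001]
wrist_force: [1.1, -0.7, -0.6]
finger_gap: 0.448
```

arm_command:
  steps: "0.86 -1 0 0 0 0;0.86 -1 0 0 0 0;0.86 -1 0 0 0 0"

```text
t: 3.48
ee_pos: [0.4819, 0.1921, 0.239]
tool_rot: [-3.07, -0.668, -0.001]
wrist_force: [0.3, -1.5, 0.1]
finger_gap: 0.446
```

arm_command:
  steps: "0.83 -1 0 0 0 0;0.83 -1 0 0 0 0;0.83 -1 0 0 0 0;0.83 -1 0 0 0 0"

```text
t: 3.98
ee_pos: [0.5149, 0.3145, 0.2388]
tool_rot: [3.07, 0.664, -0.001]
wrist_force: [-0.4, -0.2, -0.1]
finger_gap: 0.451
```

```bash
python3 - <<'E'
from h import *
c=vision.calibration('wrist'); print(c); s=get_state(); im,d=vision.grab_frame('wrist'); save('w1',im); np.savez('/tmp/w1',im=im,d=d,p=s['ee_pos'],r=s['tool_rot'])
v,u=np.mgrid[:480,:640]; x=u-c['cx'];y=v-c['cy']; f=c['fx']; r=np.hypot(x,y)+1e-9; th=r/f
k=d*np.tan(th)/r; T=np.array(c['tool_from_camera'])
p=np.stack([x*k,-y*k,-d],-1)@T[:3,:3].T+T[:3,3]
P=p@R.from_rotvec(s['tool_rot']).as_matrix().T+s['ee_pos']
z=P[...,2]; ex,ey=.5139,.3216
m=(d>0)&(th<1.4)&(np.hypot(P[...,0]-ex,P[...,1]-ey)<.035)&(z>.102)&(z<.125)
q=P[m]; print(s['ee_pos'],m.sum(),v[m].mean(),u[m].mean()); print(cv2.minAreaRect(q[:,:2].astype(np.float32)*1000),np.median(q[:,2]))
E
```

```text
{'fx': 371.64829954431775, 'fy': 371.64829954431775, 'cx': 320.62772309617355, 'cy': 239.28194705706628, 'tool_from_camera': array([[ 9.99999482e-01,  7.14111514e-04, -7.24803592e-04,
        -5.25494931e-04],
       [ 4.57635970e-04, -9.51886167e-01, -3.06451488e-01,
        -7.80904630e-02],
       [-9.08771049e-04,  3.06450998e-01, -9.51886002e-01,
        -1.34834760e-01],
       [ 0.00000000e+00,  0.00000000e+00,  0.00000000e+00,
         1.00000000e+00]])}
[0.51489933 0.31445269 0.23882324] 562 222.62811387900356 324.48932384341634
((514.7169189453125, 320.6568908691406), (9.653478622436523, 29.743886947631836), 24.55168914794922) 0.11371167827978622
```

View pics/w1.png

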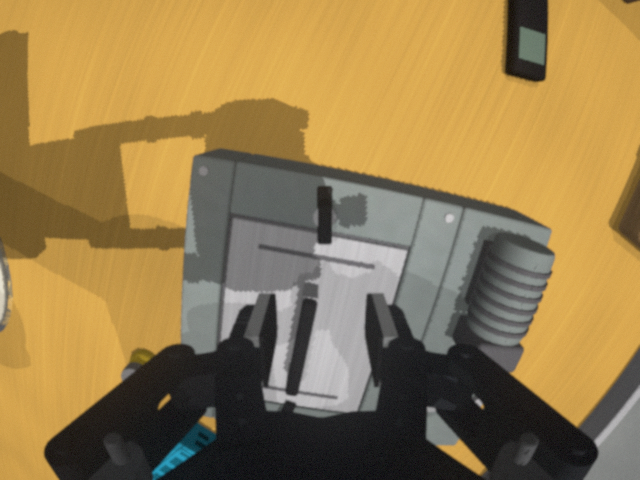

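The wing shows at about (324,215), and both views place it within 1 mm at (0.5144, 0.321), angle 24.5°. I centre, descend and grip.

arm_command:
  steps: "0.02 -0.06 0 0 0 0;0.02 -0.06 0.5 0 0 0;0.02 -0.06 0.95 0 0 0;0.02 -0.06 0.95 0 0 0"

```text
t: 4.53
ee_pos: [0.5119, 0.321, 0.142]
tool_rot: [3.069, 0.664, -0.009]
wrist_force: [0.1, 0.8, -0.4]
finger_gap: 0.453
```

arm_command:
  steps: "0 0 0.2 0 0 0;0 0 0.44 0 0 0;0 0 0.44 0 0 0"

```text
t: 4.9
ee_pos: [0.5137, 0.3222, 0.1011]
tool_rot: [3.07, 0.665, -0.001]
wrist_force: [-0.3, -0.3, -0.3]
finger_gap: 0.447
```

arm_command:
  steps: "0 0 0 0 0 0;0 0 0 0 0 0;0 0 0 0 0 0;0 0 0 0 0 0"
  fingers: 0
  force: 25

```text
t: 5.4
ee_pos: [0.5142, 0.3228, 0.1021]
tool_rot: [-3.07, -0.665, -0.003]
wrist_force: [-2.8, -2.9, 10.5]
finger_gap: 0.113
```

Gripped at 9.6 mm (gap 0.113). The tips press lightly on the bar, so I raise 3 mm and turn anticlockwise.

arm_command:
  steps: "0 0 -0.03 0 0 0;0 0 -0.03 0 0 -0.33;0 0 -0.03 0 0 -0.67;0 0 -0.03 0 0 -1;0 0 -0.03 0 0 -1"

```text
t: 6.02
ee_pos: [0.5133, 0.322, 0.1031]
tool_rot: [2.794, 1.436, -0.002]
wrist_force: [1.5, -4.4, -14.8]
finger_gap: 0.107
```

arm_command:
  steps: "0 0 0 0 0 -0.33;0 0 0 0 0 -0.67;0 0 0 0 0 -1;0 0 0 0 0 -1"

```text
t: 6.52
ee_pos: [0.5129, 0.3211, 0.1031]
tool_rot: [2.328, 2.108, -0.004]
wrist_force: [0.8, -11.7, -10.3]
finger_gap: 0.109
```

arm_command:
  steps: "0 0 0 0 0 -0.3;0 0 0 0 0 -0.55;0 0 0 0 0 -0.55;0 0 0 0 0 -0.55"

```text
t: 7.02
ee_pos: [0.5129, 0.3206, 0.1031]
tool_rot: [2.005, 2.418, -0.006]
wrist_force: [1.9, -15.8, -9.1]
finger_gap: 0.106
```

arm_command:
  steps: "0 0 0 0 0 0;0 0 0 0 0 0;0 0 0 0 0 0"
  fingers: 0.45

```text
t: 7.4
ee_pos: [0.5138, 0.3229, 0.1038]
tool_rot: [2.001, 2.422, 0.002]
wrist_force: [0.6, -0.7, -0.7]
finger_gap: 0.451
```

arm_command:
  steps: "0 0 -0.4 0 0 0;0 0 -0.9 0 0 0;0 0 -0.9 0 0 0;0 0 -0.9 0 0 0"

```text
t: 7.9
ee_pos: [0.5134, 0.3226, 0.1932]
tool_rot: [2.0, 2.423, 0.0]
wrist_force: [-0.6, -0.5, -0.1]
finger_gap: 0.452
```

arm_command:
  steps: "0 0 -0.3 0 0 1;0 0 -0.3 0 0 1;0 0 -0.3 0 0 1"

```text
t: 8.28
ee_pos: [0.5131, 0.3224, 0.2222]
tool_rot: [-2.564, -1.816, 0.003]
wrist_force: [0.3, 0.9, -1.1]
finger_gap: 0.447
```

arm_command:
  steps: "0 0 0 0 0 1;0 0 0 0 0 1;0 0 0 0 0 1"

```text
t: 8.65
ee_pos: [0.513, 0.3223, 0.2218]
tool_rot: [2.946, 1.09, -0.004]
wrist_force: [-0.3, 0.2, -0.5]
finger_gap: 0.449
```

arm_command:
  steps: "0 0 0 0 0 1;0 0 0 0 0 1;0 0 0 0 0 1"

```text
t: 9.02
ee_pos: [0.513, 0.3223, 0.2218]
tool_rot: [3.127, 0.29, -0.004]
wrist_force: [0.1, -0.0, -0.2]
finger_gap: 0.451
```

arm_command:
  steps: "0 0 0 0 0 0.37;0 0 0 0 0 0.37;0 0 0 0 0 0.37"

```text
t: 9.4
ee_pos: [0.5133, 0.3224, 0.2226]
tool_rot: [3.141, 0.003, -0.002]
wrist_force: [0.1, -0.9, -0.1]
finger_gap: 0.453
```

arm_command:
  steps: "0.3 1 0 0 0 0;0.3 1 0 0 0 0;0.3 1 0 0 0 0"

```text
t: 9.78
ee_pos: [0.544, 0.22, 0.2231]
tool_rot: [3.141, -0.004, -0.0]
wrist_force: [-0.8, -0.9, 0.1]
finger_gap: 0.45
```

arm_command:
  steps: "0.23 1 0 0 0 0;0.23 1 0 0 0 0;0.23 1 0 0 0 0;0.23 1 0 0 0 0;0.23 1 0 0 0 0"

```text
t: 10.4
ee_pos: [0.5657, 0.1236, 0.2232]
tool_rot: [-3.141, 0.001, 0.0]
wrist_force: [-0.3, 1.7, -0.2]
finger_gap: 0.451
```

```bash
cat >> h.py <<'E'
def wcloud(tag):
    c=vision.calibration('wrist'); s=get_state(); im,d=vision.grab_frame('wrist'); save(tag,im)
    v,u=np.mgrid[:480,:640]; x=u-c['cx'];y=v-c['cy']; r=np.hypot(x,y)+1e-9; th=r/c['fx']
    k=d*np.tan(th)/r; T=np.array(c['tool_from_camera'])
    p=np.stack([x*k,-y*k,-d],-1)@T[:3,:3].T+T[:3,3]; p[(d<=0)|(th>1.4)]=9
    return s,im,p@R.from_rotvec(s['tool_rot']).as_matrix().T+s['ee_pos']
def rect(P,ex,ey,rad,z0,z1):
    m=(np.hypot(P[...,0]-ex,P[...,1]-ey)<rad)&(P[...,2]>z0)&(P[...,2]<z1)
    q=P[m]; c,sz,a=cv2.minAreaRect(q[:,:2].astype(np.float32)*1000); print(len(q),np.round(c,1),np.round(sz,1),round(a,1),np.median(q[:,2]).round(4))
E
python3 - <<'E'
from h import *
s,im,P=wcloud('w2'); print(s['ee_pos'],s['tool_rot'])
rect(P,.5659,.1045,.035,.102,.122)
E
```

```text
[0.56572573 0.12360605 0.22318935] [-3.14139519e+00  7.33765695e-04  4.17394317e-04]
570 [567.1 103.1] [ 9.9 29.3] 2.5 0.1137
```

View pics/w2.png

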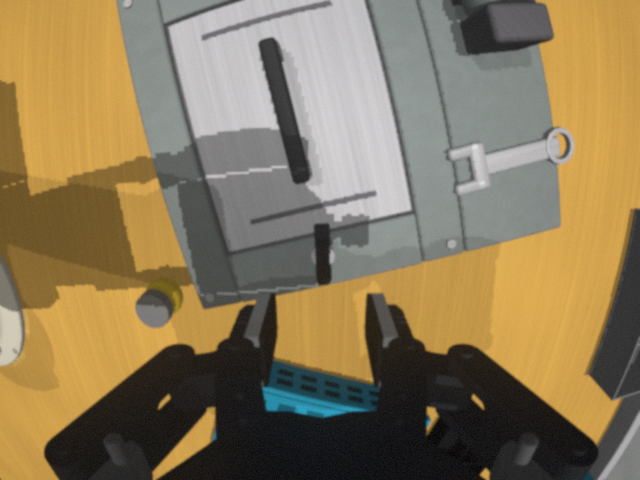

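Picture 4 shows the right wing at (322,253), the handle free and the jar clear. The wing is at (0.5665, 0.1035), about 2° yaw, so I grip and turn it clockwise.

arm_command:
  steps: "0.01 0.2 0 0 0 -0.07;0.01 0.2 0.5 0 0 -0.07;0.01 0.2 0.8 0 0 -0.07;0.01 0.2 0.8 0 0 -0.07"

```text
t: 10.95
ee_pos: [0.5656, 0.103, 0.1416]
tool_rot: [3.141, 0.055, -0.006]
wrist_force: [-0.7, 0.3, 1.4]
finger_gap: 0.453
```

arm_command:
  steps: "0 0 0.2 0 0 0;0 0 0.4 0 0 0;0 0 0.4 0 0 0;0 0 0.4 0 0 0"

```text
t: 11.45
ee_pos: [0.5678, 0.1027, 0.1048]
tool_rot: [-3.141, -0.054, -0.003]
wrist_force: [0.4, 0.4, -0.1]
finger_gap: 0.451
```

arm_command:
  steps: "0 0 0 0 0 0;0 0 0 0 0 0;0 0 0 0 0 0;0 0 0 0 0 0"
  fingers: 0
  force: 25

```text
t: 11.95
ee_pos: [0.5672, 0.1025, 0.1042]
tool_rot: [-3.141, -0.054, -0.001]
wrist_force: [-2.5, 0.7, 9.7]
finger_gap: 0.109
```

arm_command:
  steps: "0 0 0 0 0 0.33;0 0 0 0 0 0.67;0 0 0 0 0 1;0 0 0 0 0 1"

```text
t: 12.45
ee_pos: [0.5671, 0.1025, 0.1042]
tool_rot: [-3.046, 0.766, -0.001]
wrist_force: [-2.9, 0.9, 11.4]
finger_gap: 0.111
```

arm_command:
  steps: "0 0 0 0 0 0.33;0 0 0 0 0 0.67;0 0 0 0 0 1;0 0 0 0 0 1"

```text
t: 12.95
ee_pos: [0.5669, 0.1026, 0.1042]
tool_rot: [-2.744, 1.528, -0.0]
wrist_force: [-4.4, 2.3, 10.4]
finger_gap: 0.111
```

arm_command:
  steps: "0 0 0 0 0 0.3;0 0 0 0 0 0.6;0 0 0 0 0 0.6;0 0 0 0 0 0.6"

```text
t: 13.45
ee_pos: [0.5669, 0.1027, 0.1042]
tool_rot: [-2.474, 1.935, 0.0]
wrist_force: [-5.5, 2.9, 11.4]
finger_gap: 0.109
```

arm_command:
  steps: "0 0 0 0 0 0;0 0 0 0 0 0;0 0 0 0 0 0"
  fingers: 0.45

```text
t: 13.82
ee_pos: [0.5671, 0.1023, 0.1033]
tool_rot: [-2.475, 1.935, -0.0]
wrist_force: [-0.6, 0.4, -0.3]
finger_gap: 0.448
```

arm_command:
  steps: "0 0 -0.4 0 0 0;0 0 -1 0 0 0;0 0 -1 0 0 0;0 0 -1 0 0 0"

```text
t: 14.32
ee_pos: [0.5668, 0.1024, 0.2031]
tool_rot: [2.475, -1.935, -0.0]
wrist_force: [0.7, 0.7, -0.4]
finger_gap: 0.45
```

arm_command:
  steps: "0 0 -0.4 0 0 -1;0 0 -0.4 0 0 -1;0 0 -0.4 0 0 -1"

```text
t: 14.7
ee_pos: [0.5665, 0.1023, 0.2421]
tool_rot: [2.894, -1.22, -0.003]
wrist_force: [-0.2, -0.0, -0.3]
finger_gap: 0.451
```

arm_command:
  steps: "0 0 0 0 0 -1;0 0 0 0 0 -1;0 0 0 0 0 -1"

```text
t: 15.08
ee_pos: [0.5663, 0.1023, 0.2416]
tool_rot: [3.111, -0.43, -0.004]
wrist_force: [-0.3, -0.2, -0.0]
finger_gap: 0.446
```

arm_command:
  steps: "0 0 0 0 0 -0.98;0 0 0 0 0 -0.98;0 0 0 0 0 -0.98"

```text
t: 15.45
ee_pos: [0.5663, 0.1023, 0.2416]
tool_rot: [-3.119, -0.374, 0.005]
wrist_force: [-0.5, -0.0, -0.2]
finger_gap: 0.448
```

arm_command:
  steps: "0 -0.9 0 0 0 0;0 -0.9 0 0 0 0;0 -0.9 0 0 0 0;0 -0.9 0 0 0 0"

```text
t: 15.95
ee_pos: [0.5459, 0.1894, 0.2423]
tool_rot: [3.12, 0.365, -0.003]
wrist_force: [-0.3, 0.2, -0.0]
finger_gap: 0.45
```

```bash
python3 - <<'E'
from h import *
s,im,P=wcloud('w3'); print(s['ee_pos'],s['tool_rot'])
rect(P,.541,.213,.06,.108,.125)
rect(P,.5142,.3215,.035,.102,.122)
im,d=vision.grab_frame('top'); save('top2',im); P=cloud('top',d)
for c in((.5142,.3215),(.567,.103)): rect(P,*c,.03,.1,.118)
E
```

```text
[0.54593299 0.18941462 0.24225809] [ 3.11980373e+00  3.65356230e-01 -2.81483112e-03]
2175 [541.8 211.7] [11.6 98.8] 13.2 0.1169
632 [515.  319.8] [30.1 10.4] 10.2 0.1135
137 [513.6 321.4] [29.2 10.6] 11.8 0.1129
108 [566.3 104.4] [30.3 10.1] 13.8 0.1135
```

View pics/w3.png

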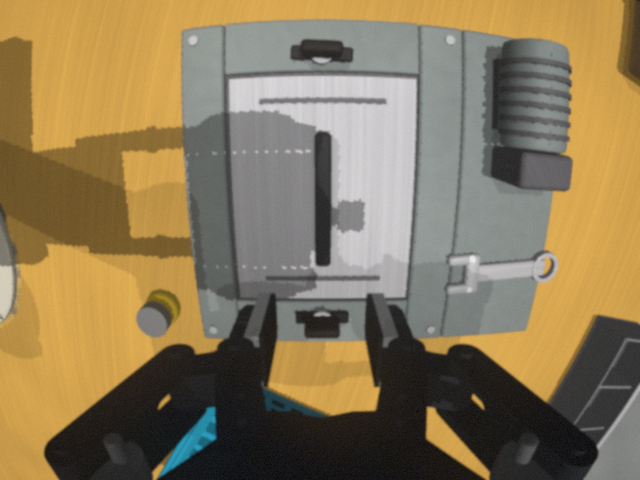

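Both buttons now lie along the edges (about 88° and 90° from their holding position). The handle is at about (322,198) in the picture, (0.5413, 0.2122) in the world, yaw 13.3°. I grip it.

arm_command:
  steps: "0.01 -0.23 0 0 0 0;0.01 -0.23 0.5 0 0 0;0.01 -0.23 0.9 0 0 0;0.01 -0.23 0.9 0 0 0"

```text
t: 16.55
ee_pos: [0.5405, 0.2113, 0.151]
tool_rot: [3.12, 0.364, -0.008]
wrist_force: [-1.0, -0.3, 0.7]
finger_gap: 0.453
```

arm_command:
  steps: "0 0 0.25 0 0 0;0 0 0.5 0 0 0;0 0 0.5 0 0 0;0 0 0.5 0 0 0"

```text
t: 17.05
ee_pos: [0.5429, 0.2126, 0.105]
tool_rot: [-3.12, -0.365, -0.003]
wrist_force: [0.2, -0.0, 0.5]
finger_gap: 0.449
```

arm_command:
  steps: "0 0 0 0 0 0;0 0 0 0 0 0;0 0 0 0 0 0;0 0 0 0 0 0;0 0 0 0 0 0"
  fingers: 0
  force: 80

```text
t: 17.68
ee_pos: [0.5424, 0.2126, 0.1046]
tool_rot: [-3.12, -0.365, -0.003]
wrist_force: [-3.4, -1.1, 12.4]
finger_gap: 0.121
```

arm_command:
  steps: "0 0 -0.05 0 0 0;0 0 -0.1 0 0 0;0 0 -0.15 0 0 0;0 0 -0.25 0 0 0;0 0 -0.4 0 0 0;0 0 -0.4 0 0 0"

```text
t: 18.42
ee_pos: [0.5427, 0.2128, 0.1449]
tool_rot: [-3.12, -0.365, -0.004]
wrist_force: [-0.5, 0.6, -6.1]
finger_gap: 0.123
```

Lifted, carrying about 0.6 kg. I raise, turn to the crate's yaw and carry across.

arm_command:
  steps: "0 0 -0.25 0 0 0;0 0 -0.5 0 0 0;0 0 -0.75 0 0 0;0 0 -1 0 0 0;0 0 -1 0 0 0"

```text
t: 19.05
ee_pos: [0.5427, 0.2128, 0.2446]
tool_rot: [-3.12, -0.365, -0.005]
wrist_force: [-0.2, -0.6, -5.5]
finger_gap: 0.119
```

arm_command:
  steps: "0 0 -0.2 0 0 0.2;0 0 -0.4 0 0 0.4;0 0 -0.4 0 0 0.6;0 0 -0.4 0 0 0.8;0 0 -0.4 0 0 1;0 0 -0.4 0 0 1"

```text
t: 19.8
ee_pos: [0.5414, 0.2124, 0.2819]
tool_rot: [3.108, -0.454, -0.003]
wrist_force: [-1.2, -0.1, -5.7]
finger_gap: 0.118
```

arm_command:
  steps: "0.08 0.25 0 0 0 0.04;0.16 0.5 0 0 0 0.04;0.31 1 0 0 0 0.04;0.31 1 0 0 0 0.04"

```text
t: 20.3
ee_pos: [0.5427, 0.105, 0.2825]
tool_rot: [3.102, -0.487, -0.002]
wrist_force: [-0.2, 0.4, -4.9]
finger_gap: 0.118
```

arm_command:
  steps: "0.16 0.5 0 0 0 0;0.31 1 0 0 0 0;0.31 1 0 0 0 0"

```text
t: 20.68
ee_pos: [0.5416, 0.0006, 0.2826]
tool_rot: [3.103, -0.488, -0.001]
wrist_force: [-0.1, 0.4, -5.8]
finger_gap: 0.12
```

arm_command:
  steps: "0.16 0.5 0 0 0 0;0.31 1 0 0 0 0;0.31 1 0 0 0 0"

```text
t: 21.05
ee_pos: [0.5407, -0.1038, 0.2826]
tool_rot: [3.103, -0.489, -0.001]
wrist_force: [-0.8, 0.5, -5.4]
finger_gap: 0.117
```

arm_command:
  steps: "0.12 0.4 0 0 0 0;0.22 0.7 0 0 0 0;0.31 1 0 0 0 0;0.31 1 0 0 0 0;0.31 1 0 0 0 0;0.31 1 0 0 0 0"

```text
t: 21.8
ee_pos: [0.5396, -0.205, 0.2831]
tool_rot: [-3.104, 0.485, 0.0]
wrist_force: [-0.1, 0.5, -5.7]
finger_gap: 0.119
```

```bash
python3 - <<'E'
from h import *
s=get_state(); print(s['ee_pos'],s['tool_rot'],s['wrist_force'],s['torque'],s['finger_gap'])
im,d=vision.grab_frame('scene'); save('s2',im)
s,im,P=wcloud('w4')
w=R.from_rotvec(s['tool_rot']).as_matrix()
L=(P-s['ee_pos'])@w; hsv=cv2.cvtColor(im,cv2.COLOR_RGB2HSV)
m=(abs(L[...,2]-.0246)<.012)&(abs(L[...,0])<.09)&(abs(L[...,1])<.12)&(hsv[...,1]<60)&(hsv[...,2]>110)
q=L[m]; A=np.c_[q[:,:2],np.ones(len(q))]; print('panel plane tilt(tool)',len(q),np.linalg.lstsq(A,q[:,2],rcond=None)[0]); print(q[:,:2].min(0),q[:,:2].max(0))
E
```

```text
[ 0.53964039 -0.2049534   0.28314062] [-3.10359478e+00  4.84610908e-01  4.77180394e-04] [-0.09360236  0.50269279 -5.72439588] [ 0.03283056  0.02553823 -0.01683282] 0.11880077824109406
panel plane tilt(tool) 49213 [-0.00192289  0.00100693  0.02448877]
[-0.07501979 -0.0936505 ] [0.07531609 0.09585605]
```

View pics/s2.png

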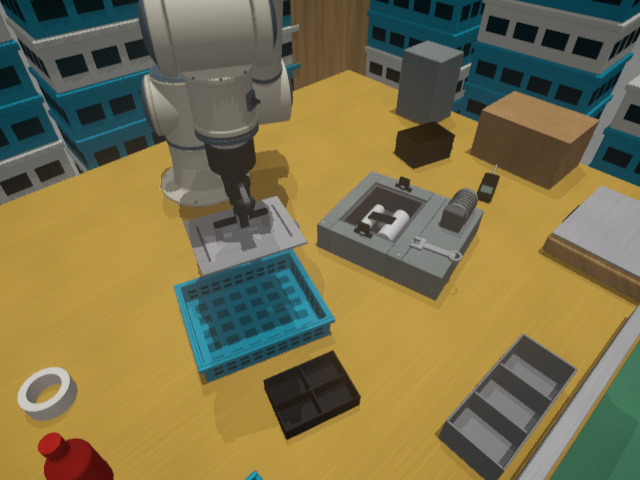

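The panel hangs level (0.1°) and centred in the grip, above the crate. The scene view shows the buttons aside, and the wrench and tray untouched. I centre it and lower.

arm_command:
  steps: "0 0.08 0.2 0 0 0;0 0.08 0.5 0 0 0;0 0.08 0.8 0 0 0;0 0.08 1 0 0 0;0 0.08 1 0 0 0"

```text
t: 22.52
ee_pos: [0.5364, -0.2131, 0.1822]
tool_rot: [-3.103, 0.486, 0.004]
wrist_force: [1.2, -0.2, -5.0]
finger_gap: 0.123
```

arm_command:
  steps: "0 0 0.25 0 0 0;0 0 0.5 0 0 0;0 0 0.75 0 0 0;0 0 0.9 0 0 0;0 0 1 0 0 0;0 0 1 0 0 0;0 0 1 0 0 0"

```text
t: 23.4
ee_pos: [0.5375, -0.214, 0.084]
tool_rot: [3.103, -0.487, 0.002]
wrist_force: [1.1, 0.3, -5.1]
finger_gap: 0.12
```

arm_command:
  steps: "0 0 0.08 0 0 0;0 0 0.16 0 0 0;0 0 0.24 0 0 0;0 0 0.32 0 0 0;0 0 0.38 0 0 0;0 0 0.38 0 0 0;0 0 0.38 0 0 0"

```text
t: 24.28
ee_pos: [0.5372, -0.2139, 0.0454]
tool_rot: [3.103, -0.487, 0.0]
wrist_force: [0.6, -0.2, -5.1]
finger_gap: 0.118
```

```bash
python3 - <<'E'
from h import *
s=get_state(); print(s['ee_pos'],s['tool_rot'],s['wrist_force'],s['torque'],s['finger_gap'])
E
```

```text
[ 0.53718777 -0.21389999  0.0454329 ] [ 3.10346869e+00 -4.87337177e-01  3.89629123e-04] [ 0.638798   -0.16131115 -5.1211542 ] [-0.02011524  0.01396365 -0.00397973] 0.11763511309546895
```

About 10 mm to go, slowly until the weight comes off.

arm_command:
  steps: "0 0 0.02 0 0 0;0 0 0.04 0 0 0;0 0 0.06 0 0 0;0 0 0.07 0 0 0;0 0 0.08 0 0 0;0 0 0.09 0 0 0;0 0 0.09 0 0 0;0 0 0.09 0 0 0"

```text
t: 25.28
ee_pos: [0.5371, -0.2138, 0.0363]
tool_rot: [3.104, -0.487, 0.0]
wrist_force: [0.2, 0.2, -6.0]
finger_gap: 0.119
```

arm_command:
  steps: "0 0 0.005 0 0 0;0 0 0.01 0 0 0;0 0 0.01 0 0 0"

```text
t: 25.65
ee_pos: [0.5371, -0.2138, 0.0357]
tool_rot: [3.103, -0.487, 0.001]
wrist_force: [-2.9, 2.0, 4.7]
finger_gap: 0.116
```

The panel is on the floor, at the expected height, with its weight off the wrist. I release and withdraw.

arm_command:
  steps: "0 0 0 0 0 0;0 0 0 0 0 0;0 0 0 0 0 0;0 0 0 0 0 0"
  fingers: 0.45

```text
t: 26.15
ee_pos: [0.5371, -0.2138, 0.0353]
tool_rot: [3.104, -0.487, 0.0]
wrist_force: [0.3, -0.2, -0.0]
finger_gap: 0.448
```

arm_command:
  steps: "0 0 -0.1 0 0 0;0 0 -0.3 0 0 0;0 0 -0.6 0 0 0;0 0 -1 0 0 0;0 0 -1 0 0 0"

```text
t: 26.78
ee_pos: [0.5386, -0.2146, 0.1387]
tool_rot: [3.102, -0.487, 0.008]
wrist_force: [0.9, -0.6, -0.9]
finger_gap: 0.448
```

arm_command:
  steps: "0 0.3 -0.5 0 0 0;0 0.6 -1 0 0 0;0 0.6 -1 0 0 0;0 0.6 -1 0 0 0"

```text
t: 27.28
ee_pos: [0.5182, -0.2706, 0.2347]
tool_rot: [-3.103, 0.488, 0.001]
wrist_force: [0.3, 0.6, 0.0]
finger_gap: 0.451
```

```bash
python3 - <<'E'
from h import *
s,im,P=wcloud('w5'); print(s['t'],s['ee_pos'],s['wrist_force'])
hsv=cv2.cvtColor(im,cv2.COLOR_RGB2HSV)
m=(P[...,2]>.003)&(P[...,2]<.025)&(hsv[...,1]<50)&(hsv[...,2]>100)&(np.hypot(P[...,0]-.537,P[...,1]+.213)<.13)
q=P[m]; print(len(q),cv2.minAreaRect(q[:,:2].astype(np.float32)*1000),np.median(q[:,2]))
print(np.linalg.lstsq(np.c_[q[:,:2],np.ones(len(q))],q[:,2],rcond=None)[0])
rect(P,.537,-.213,.06,.04,.055)
im,d=vision.grab_frame('top'); P=cloud('top',d)
for c in((.5142,.3215),(.567,.103)): rect(P,*c,.03,.1,.118)
rect(P,.389,.0245,.03,.03,.06)
save('top3',im)
E
```

```text
27.275 [ 0.51823932 -0.2706126   0.23465025] [0.25669321 0.57466117 0.02810159]
26947 ((537.0322875976562, -215.10121154785156), (190.01048278808594, 152.3992919921875), 72.2592544555664) 0.011270626702964026
[1.00169520e-03 1.23756792e-05 1.07258183e-02]
1534 [ 536.7 -215.6] [98.8 11.5] 72.3 0.0479
135 [513.7 321.6] [29.2 10.9] 9.2 0.1126
103 [566.6 104.4] [30.6 10. ] 15.0 0.1131
386 [388.8  24.7] [37.5 37.2] 89.4 0.045
```

View pics/w5.png

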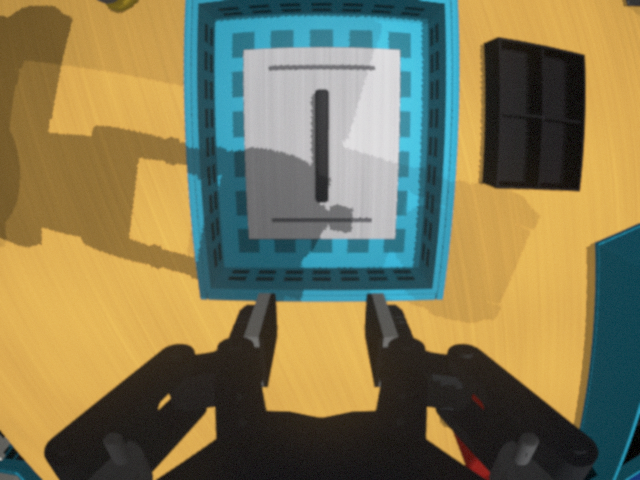

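View pics/top3.png

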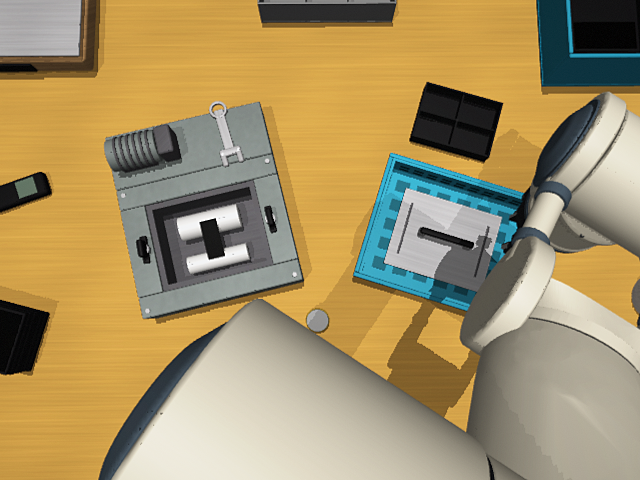

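The wrist picture shows the panel flat and centred in the crate, handle up at (321,145). In the top view both buttons are aside, and the jar, wrench and tray stand where they were. I hand in.

```bash
python3 -c "
from rig import manip; print(manip.close_job())"
```

```text
the job is handed in; nothing more can be done
None
```

The drive box is open. I turned both buttons aside first, then lifted the panel out by its handle and set it down in the wash crate. The job was handed in at about 27 s, with the gripper open and clear of everything.

Last checks, from the wrist and top cameras:
- **Panel:** it lies flat and handle up on the crate floor, with its top face at 11 mm and tilt under 0.1°. It is about 3 mm from the crate's centre and in line with its walls.
- **Set-down:** it was lowered in steps to contact. The force at touch was about 10 N over the hanging weight, and it was released only after that.
- **Buttons:** both are still turned aside, at roughly 1.5 rad for the left and 1.55 rad for the right. The left wing's angle read between 9° and 12° across views, a few degrees' disagreement that is well inside the clear range.
- **Other things:** the jar measured within 1 mm of where it started. The wrench and tray look unmoved in the before and after top views.
- **Forces:** wrist force read at the end of each move stayed under about 18 N.

No check failed.

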